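# Present the notched filter plate to the reader, label up

## Task

Throw the reader's red selector lever so that it stands at the yellow-marked notch. Then take the one filter plate with a notched corner out of the rack by its clear end (not by the frosted end) and hold its label up to the reader's lens: label side up and facing the lens, about 12 cm straight in front of it. Finish while still holding the plate there, touching nothing else with it, and leave the two plain plates, the small bottle, the stapler and the vial where they are.

Things in the scene. Friction and masses are not known exactly. Their poses are not given: they have to be found in the camera images.
- notched_plate_centre (a point): centre of the notched filter plate: blue-green tinted glass, 100 x 8 x 50 mm (x, y, z), about 0.1 kg, standing on its long edge in the rack. Its x runs along its length towards the frosted end, y out of the face that bears the label, z from its lower long edge up to its top edge. The frosted (white) end is x from +20 to +50 mm; the rest, x from -50 to +20 mm, is clear. So seen from the label side with the notch at the top, the frosted end and the notch are on the left
- notch (a point): middle of the corner notch, 12 x 10 mm, cut through the thickness at the frosted end's top corner (x +44, y 0, z +20 mm from the plate's centre); the two plain plates have no notch. Axes as for the plate
- label (a point): middle of the paper label with dark bars on the +y face of the frosted end (x +35, y +4, z -5 mm from the plate's centre); its y axis points straight out of the label
- blank_a_centre (a point): centre of a plain plate, same glass and size, no notch and no frosted end; axes as for the notched plate
- blank_b_centre (a point): centre of the other plain plate
- rack: fixed dark grey plastic rack, 120 x 160 mm (x, y), 22 mm high, origin in the middle of its underside, steel wire handles at both ends. Three grooves along its x at y = -50, 0 and +50 mm, 11 mm wide, floor 6 mm above the desk; a plate in a groove stands 34 mm out of the rack, its top 56 mm above the desk, and lifts straight out
- reader: fixed grey plate reader, base 150 x 130 mm and 38 mm high, origin in the middle of its underside, front to -x (towards the robot). An upright mast, 322 mm high, stands at its back (x +72 mm) and carries the white head
- lens (a point): centre of the round lens on the underside of the white head, 290 mm above the desk and 35 mm behind the reader's origin. Its z axis points into the head, along the line of sight: 45 degrees up and backwards (+x of the reader). The label's y axis should point the same way as this axis
- reading_point (a point): the point 120 mm straight in front of the lens (45 degrees down, towards the robot's side), 205 mm above the desk; nothing is there. Axes as for the lens
- selector (a joint): angle of the red selector lever on the reader's front; stiff by friction (about 1.3 N at the knob), stays where it is left, no click. 0 = leaning 0.6 rad to the reader's right (-y); it grows as the lever swings over the top to the reader's left (+y), upright at 0.6, end stop at 1.25. Each notch on the black quadrant behind it is the gap between two small teeth: white teeth at 0 and 0.45, yellow teeth at 0.9 (the yellow-marked notch)
- lever_knob (a point): centre of the lever's red knob, a cylinder 18 mm in diameter and 24 mm long with its axis along the reader's x; 90 mm from the pivot
- lever_pivot (a point): the lever's pivot on the reader's front, 46 mm above the desk; the lever swings in the reader's y-z plane through this point, about the reader's x. Axes as for the reader
- small_bottle: white bottle with red cap, 48 mm wide, 124 mm high, bystander standing by the right end of the keyboard, origin in the middle of its underside
- stapler: small blue and black stapler, 30 x 120 x 30 mm, bystander, origin in the middle of its underside
- vial_red: small vial with red cap, 28 mm wide, 58 mm high, bystander, origin in the middle of its underside
Not all that is in view belongs to the job. Leave any brown or orange look-alike of the part that bears notched_plate_centre alone.

How it is judged:
On the way, in this order (a step that is already met when the one before it is completed fails the run):
1. the selector lever stands at the yellow notch (0.9 rad, within 0.13) while the notched plate is still in the rack (value of joint selector between 0.77 and 1.03 rad and height (world z) of notched_plate_centre below 0.045 m), for 0.2 s.
2. the notched plate has been lifted clear of the rack in the fingers (height (world z) of notched_plate_centre above 0.09 m and contact force between the fingers and notched_plate above 1 N), for 0.1 s.
At the end, for the whole second after the job is handed in: Fingers still hold the notched plate by its clear part (at most 6 mm past its middle), at rest, touching neither reader nor rack; label within 35 mm of the reading point, label side up (within 66 degrees of vertical), within 32 degrees of the lens axis; selector at 0.9 rad within 0.13 (value of joint selector between 0.77 and 1.03 rad and distance between label and reading_point below 0.035 m and angle between label's own y axis and vertical below 1.15 rad and angle between the y axis of label and the z axis of lens, either way round below 0.55 rad and contact force between the fingers and notched_plate above 1 N and x of the grasp point in the frame of notched_plate_centre below 0.006 m and contact force between notched_plate and reader below 0.05 N and contact force between notched_plate and rack below 0.05 N and linear speed of notched_plate below 0.02 m/s); the arm keeps its last pose, push and grip.
It fails at once if a plain plate is moved by more than 20 mm (distance of any of blank_a_centre, blank_b_centre from where it was at the start of the episode above 0.02 m).
It fails at once if the small bottle, the stapler or the vial is moved by more than 30 mm (distance of any of small_bottle, stapler, vial_red from where it was at the start of the episode above 0.03 m).
It also fails if it takes over 48 s, if anything falls off the work surface, if the arm or the gripper's body presses on something with over 40 N, if the wrist force passes 120 N, or if a joint passes its speed limit or range.

## Robot

A 6-joint arm with a two-finger parallel gripper is mounted at the origin on a cart in front of the work surface, level with it; the furniture and walls round the work are solid. World frame = base frame: x ahead of the robot, y to its left, z up, the work surface at z = 0. Lengths are in m, angles in rad, forces in N, time in s.
With the tool pointing down it reaches from about 0.35 to 0.775 m from the base axis. Payload 5.5 kg.
Tool frame: the origin (TCP) lies on the centre line of the jaws, within the pads' length; the fingertips stand 17 mm ahead of it and the grasp point (between the pads) lies 2 mm behind it; z points along the fingers, y is the direction in which the jaws open and shut (so a half turn about z gives the same grasp; the last joint's range is limited). The gripper opens to 85 mm and grips with 20 to 120 N. Pads are 22 mm wide; open, the fingers measure 114 mm over their backs; the gripper's body (76 mm by 85 mm) begins 54 mm behind the grasp point. The pads swing forward as they close: fully open they stand 13 mm farther back than shut.
Start: joints at [1.061, 0.313, 0.046, 1.304, 0, 1.431], TCP at [0.208, 0.536, 0.248] pointing down, gripper open.
Joint ranges: [-2.76, 2.76], [-0.86, 1.69], [-1.03, 1.26], [-2.2, 2.34], [-1.47, 1.5], [-3.14, 3.14]. Speed limits (rad/s): [2.57, 2.57, 3.14, 3.14, 3.14, 3.14].

## Interface

Orientations are given as a unit quaternion [w, x, y, z].
In Python, from workcell import env gives the robot as it stands.
- The arm moves only by the tool servo_tool, never from a script. Its argument "increments" is a list of rows, each an object of numbers: "claw": the closure, from 0 (fully open) to 1 (shut); "x", "y", "z": the shift along the world's x, y, z in units of 25 mm (1.0 is 25 mm); "ax", "ay", "az": the turn, a rotation vector about the world's x, y, z in units of 8 degrees (1.0 is 8 degrees). A call has 1 to 5 rows; each row shifts and turns the commanded pose from where the row before left it; what a row does not reach is not made up. A row lasts 1/10 s, in which the tool goes at most 50 mm and 8.59 degrees, less where a joint would pass 70% of its speed; a pose out of reach is approached as far as the arm can. A call is refused whole if a number of a shift passes 1 or a number of a turn 1, either way. A call with a gripper value outside its range is refused whole. The fingers move at their own pace and stop on an object; "newtons" is the grip in N (left out, the last holds). Time passes only in rows, so rows that do not move let the fingers close. It gives the time, the measured TCP pose, the force and the opening at its end, in the units of the state.
- env.get_state(): the state, without advancing time (a new reading comes with each control period).
- env.read_camera(name): name is "scene" or "top" or "wrist"; returns the picture (480x640x3 uint8, red, green, blue); there is no depth.
- env.calibration(name): a dict with "K" (3x3 intrinsics, pixels), "world_to_cam" (4x4, takes a point from world to camera coordinates). Camera axes: x right, y down, z forward; pixel columns grow to the right and rows downward; lengths in m; the calibration is good to about 2 mm. A picture is of the moment at which its call begins: read the wrist's pose just before it. calibration takes no time and is no camera call; for the wrist camera it gives the pose at the moment of the call.
- env.hand_in(): hands the job in, once; it reports no verdict.
The state is a dict: "clock": time; "joint_pos": joint angles; "qvel": joint speeds; "tau": joint torques, N m; "tcp_pos": TCP position; "orientation": TCP orientation; "wrist_force": force on the tool from outside, world axes, zero at the start; "ft_torque": the same for the moment, N m; "finger_gap": finger opening in m.
Only numpy, scipy, OpenCV 4.12 (cv2) and the standard library are available. Lean on these libraries where they do the work, as an engineer would, in place of code of your own. Each camera call takes 0.05 s, during which the arm holds its last target.

## Working session

There is one attempt and no reset: what is moved stays moved. The work goes in short steps, Python scripts to look and compute and a tool call to move; the robot and the scene stay as the last step left them, time stands still between calls to the robot, and variables do not carry over. Pictures are saved under pics/ and viewed, and the job is handed in when it is done.

Besides the shell and the picture viewer there is one more tool, called after "Request:" as name(argument=value, ...), one argument or row to a line, values as JSON. servo_tool: Moves the arm, as the interface text tells. Its arguments: {"type":"object","properties":{"increments":{"type":"array"},"newtons":{"type":"number"}},"required":["increments"]}

```bash
ls; mkdir -p pics
python3 - <<'E'
from workcell import env
import cv2
s=env.get_state();print(s)
for n in("scene","top","wrist"):
    c=env.calibration(n);print(n,c["K"],c["world_to_cam"])
    cv2.imwrite(f"pics/{n}0.png",env.read_camera(n)[:,:,::-1])
E
```

```text
pics
{'clock': 0.0, 'joint_pos': array([ 1.06138414e+00,  3.14008160e-01,  4.49760081e-02,  1.30358348e+00,
       -1.01461968e-05,  1.43120746e+00]), 'qvel': array([ 2.06654098e-05,  7.57671036e-04,  9.96458067e-04,  1.59838770e-04,
        7.06145167e-04, -1.51607432e-03]), 'tau': array([ 1.81649255e-03, -4.80620313e+01,  2.98535156e+01,  1.91199244e-02,
       -3.25666842e-04, -1.18092339e-05]), 'tcp_pos': array([0.20760591, 0.53570391, 0.2474032 ]), 'orientation': array([-2.85220878e-04,  1.83859617e-01,  9.82952091e-01, -8.63794628e-04]), 'wrist_force': array([-0.07183312, -0.00691678, -0.86310794]), 'ft_torque': array([ 0.0042428 , -0.00211164,  0.05103746]), 'finger_gap': 0.0854658497024451}
scene [[488.8137801    0.         320.67408607]
 [  0.         488.8137801  242.5108178 ]
 [  0.           0.           1.        ]] [[ 0.80671574 -0.59065417 -0.01836746 -0.48043952]
 [-0.41781218 -0.54811628 -0.72456989  0.34256369]
 [ 0.41790272  0.59219608 -0.68895654  1.03799886]
 [ 0.          0.          0.          1.        ]]
top [[520.62755081   0.         315.7016047 ]
 [  0.         520.62755081 240.51473447]
 [  0.           0.           1.        ]] [[-0.02116923 -0.99960952 -0.01823931 -0.03391338]
 [-0.98302607  0.02413654 -0.1818713   0.59915097]
 [ 0.18224051  0.01407964 -0.98315317  1.54235275]
 [ 0.          0.          0.          1.        ]]
wrist [[339.64990177   0.         319.76234529]
 [  0.         339.64990177 241.28994425]
 [  0.           0.           1.        ]] [[ 0.36234061  0.93204396 -0.00182951 -0.57427725]
 [ 0.90021056 -0.3494551   0.25981164 -0.03303868]
 [ 0.24151654 -0.09578725 -0.96565758  0.37944794]
 [ 0.          0.          0.          1.        ]]
```

View pics/scene0.png

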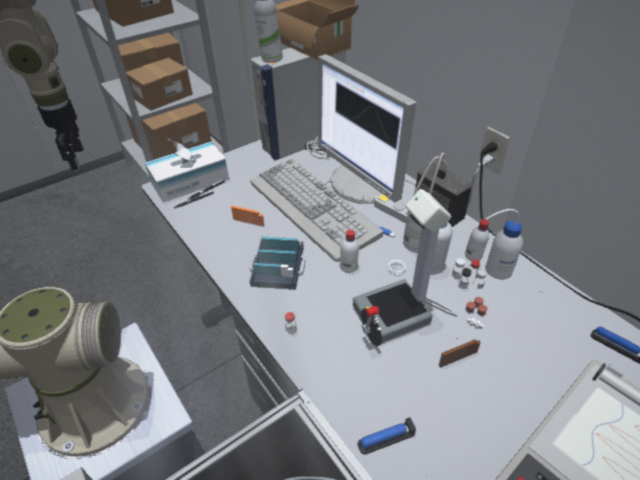

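View pics/top0.png

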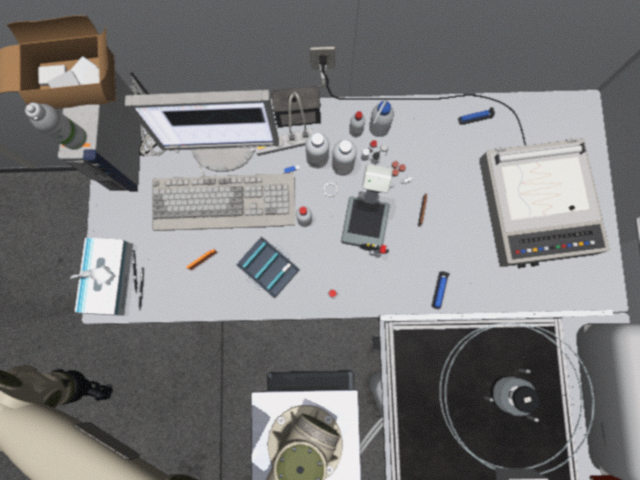

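View pics/wrist0.png

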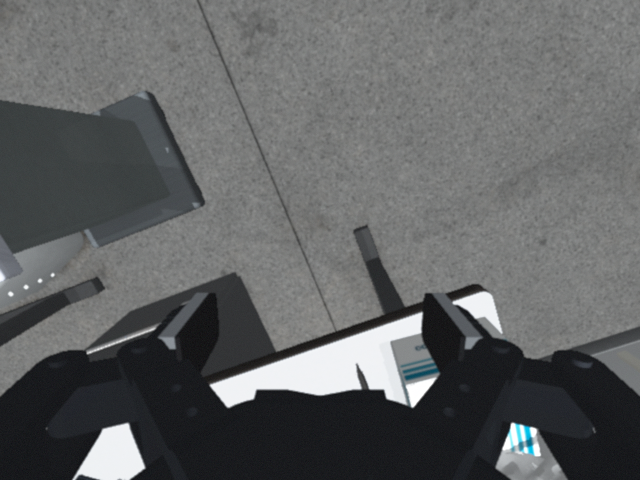

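The scene view shows the rack at about (278,262), the reader at (392,310), and the lever knob at (372,311). In the top view the rack is at (268,267), the reader at (366,220), and the knob at (383,249). I'll enlarge these areas.

Run:
```python
import cv2,numpy as np
a=cv2.imread("pics/scene0.png");b=cv2.imread("pics/top0.png")
f=lambda im,x,y,w,h:cv2.resize(im[y:y+h,x:x+w],(400,300),interpolation=cv2.INTER_CUBIC)
cv2.imwrite("pics/z0.png",np.vstack([np.hstack([f(a,240,225,80,60),f(a,345,280,100,75)]),np.hstack([f(b,228,232,80,60),f(b,330,190,80,60)])]))
```

```text
(no output)
```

View pics/z0.png

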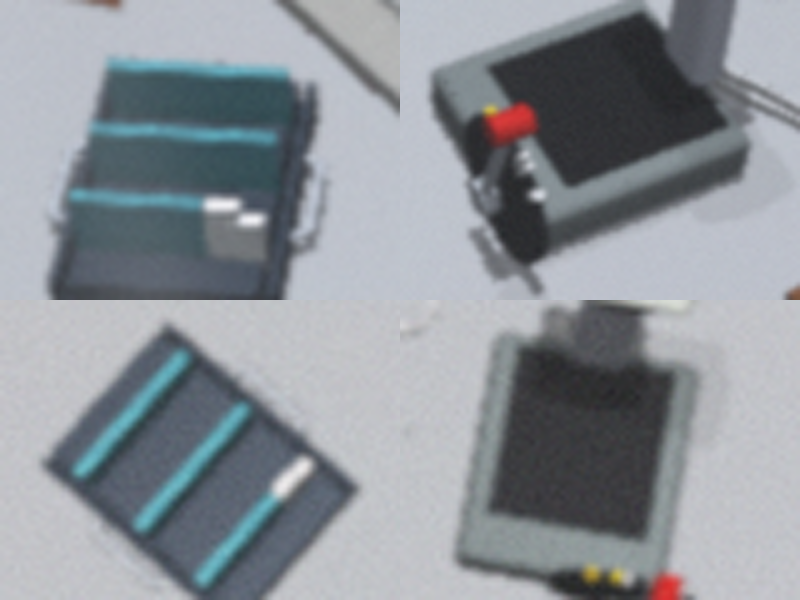

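```bash
cat > h.py <<'E'
import numpy as np,cv2
from workcell import env
def cal(n):
    c=env.calibration(n);return np.array(c["K"]),np.array(c["world_to_cam"])
def ray(c,px):
    K,T=c;d=np.linalg.inv(K)@np.array([px[0],px[1],1.]);R=T[:3,:3]
    d=R.T@d;return -R.T@T[:3,3],d/np.linalg.norm(d)
def onz(c,px,z):
    o,d=ray(c,px);return o+d*(z-o[2])/d[2]
def tri(c1,p1,c2,p2):
    o1,d1=ray(c1,p1);o2,d2=ray(c2,p2)
    s=np.linalg.lstsq(np.c_[d1,-d2],o2-o1,rcond=None)[0]
    a=o1+d1*s[0];b=o2+d2*s[1];return (a+b)/2,np.linalg.norm(a-b)
def proj(c,p):
    K,T=c;q=K@(T[:3,:3]@np.asarray(p)+T[:3,3]);return q[:2]/q[2]
def blobs(m,box,amin=5):
    x0,y0,x1,y1=box;k=np.zeros_like(m);k[y0:y1,x0:x1]=m[y0:y1,x0:x1]
    n,l,s,ce=cv2.connectedComponentsWithStats(k)
    return [(s[i],ce[i],np.argwhere(l==i)[:,::-1].astype(np.float32)) for i in range(1,n) if s[i][4]>=amin]
E
python3 - <<'E'
from h import *
np.set_printoptions(precision=4,suppress=True)
a=cv2.imread("pics/scene0.png");b=cv2.imread("pics/top0.png")
S,T=cal("scene"),cal("top")
print(ray(S,(320,240))[0],ray(T,(320,240))[0])
hs=lambda i:cv2.cvtColor(i,cv2.COLOR_BGR2HSV)
A,B=hs(a),hs(b)
for n,I,c,box in(("scene",A,S,(240,225,320,290)),("top",B,T,(228,232,308,300))):
    for nm,lo,hi in(("cyan",(80,90,110),(105,255,255)),("white",(0,0,185),(180,60,255))):
        for s,ce,p in blobs(cv2.inRange(I,lo,hi),box):
            r=cv2.minAreaRect(p);ang=np.deg2rad(r[2]);w,h=r[1]
            u=np.array([np.cos(ang),np.sin(ang)]) if w>h else np.array([-np.sin(ang),np.cos(ang)])
            L=(max(w,h)+1)/2;e=[np.array(r[0])+L*u*k for k in(-1,1)]
            print(n,nm,s[4],r,[onz(c,q,.056) for q in e])
kp={}
for n,I,c,box in(("scene",A,S,(345,280,445,355)),("top",B,T,(330,190,410,262))):
    for s,ce,p in blobs(cv2.inRange(I,(0,150,90),(8,255,255)),box): print(n,"red",s,ce); kp[n]=ce
    for s,ce,p in blobs(cv2.inRange(I,(20,120,110),(35,255,255)),box,2): print(n,"yel",s,ce)
print(tri(S,kp["scene"],T,kp["top"]))
# reader
for n,I,c,box in(("top",B,T,(330,185,410,256)),):
    k=cv2.inRange(b,(60,60,60),(160,160,150)); 
    print(b[215,347],b[225,366],b[190,340])
E
python3 - <<'E'
import cv2,numpy as np
a=cv2.imread("pics/scene0.png");b=cv2.imread("pics/top0.png")
f=lambda im,x,y,w,h:cv2.resize(im[y:y+h,x:x+w],(800,600),interpolation=cv2.INTER_CUBIC)
cv2.imwrite("pics/zt.png",f(b,330,190,80,60+12-12))
cv2.imwrite("pics/zs.png",f(a,345,275,100,75))
E
```

```text
[ 0.0969 -0.7107  0.9545] [ 0.3072 -0.0701  1.6247]
scene cyan 72 ((279.0, 239.0), (2.0, 34.0), 90.0) [array([0.5983, 0.1122, 0.056 ]), array([0.5231, 0.1695, 0.056 ])]
scene cyan 110 ((277.0, 251.5), (36.0, 3.0), 0.0) [array([0.4918, 0.133 , 0.056 ]), array([0.5693, 0.074 , 0.056 ])]
scene cyan 64 ((266.5, 264.5), (25.127920150756836, 2.3852107524871826), 3.1798300743103027) [array([0.4584, 0.1022, 0.056 ]), array([0.5089, 0.0574, 0.056 ])]
scene white 2359 ((279.5, 257.0), (64.0, 79.0), 90.0) [array([0.6074, 0.0196, 0.056 ]), array([0.4419, 0.1455, 0.056 ])]
scene white 14 ((284.0, 265.5), (1.0, 6.0), 90.0) [array([0.5245, 0.0443, 0.056 ]), array([0.5103, 0.0551, 0.056 ])]
scene white 9 ((290.0, 268.5), (1.0, 4.0), 90.0) [array([0.5288, 0.0279, 0.056 ]), array([0.5187, 0.0355, 0.056 ])]
top cyan 114 ((254.0369873046875, 254.0914764404297), (3.4404327869415283, 32.63999938964844), 41.423667907714844) [array([0.5988, 0.1075, 0.056 ]), array([0.5223, 0.1757, 0.056 ])]
top cyan 115 ((266.1415710449219, 264.6239013671875), (3.4806671142578125, 33.301517486572266), 41.18592834472656) [ar
[... 182 characters left out ...]
[0.5057, 0.0567, 0.056 ]), array([0.4542, 0.103 , 0.056 ])]
top white 3260 ((267.5, 265.5), (67.0, 79.0), 90.0) [array([ 0.5214, -0.0211,  0.056 ]), array([0.5272, 0.2228, 0.056 ])]
top white 24 ((285.5000305175781, 267.0000305175781), (2.1213202476501465, 9.192388534545898), 45.0) [array([0.5292, 0.0348, 0.056 ]), array([0.5076, 0.057 , 0.056 ])]
scene red [366 306  13   9  73] [372.5753 310.0274]
scene yel [367 307   2   1   2] [367.5 307. ]
top red [380 246   6   7  29] [382.6552 249.2759]
top yel [367 244   3   2   5] [367.8 244.6]
top yel [372 245   2   2   3] [372.6667 245.3333]
(array([ 0.5539, -0.2425,  0.1399]), np.float64(0.00446399689432207))
[145 143 135] [62 60 57] [200 195 191]
```

View pics/zt.png

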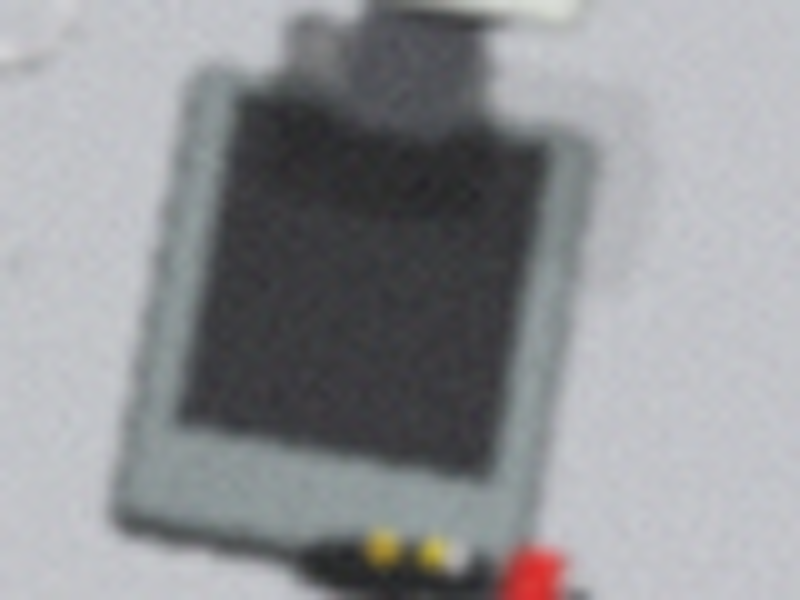

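View pics/zs.png

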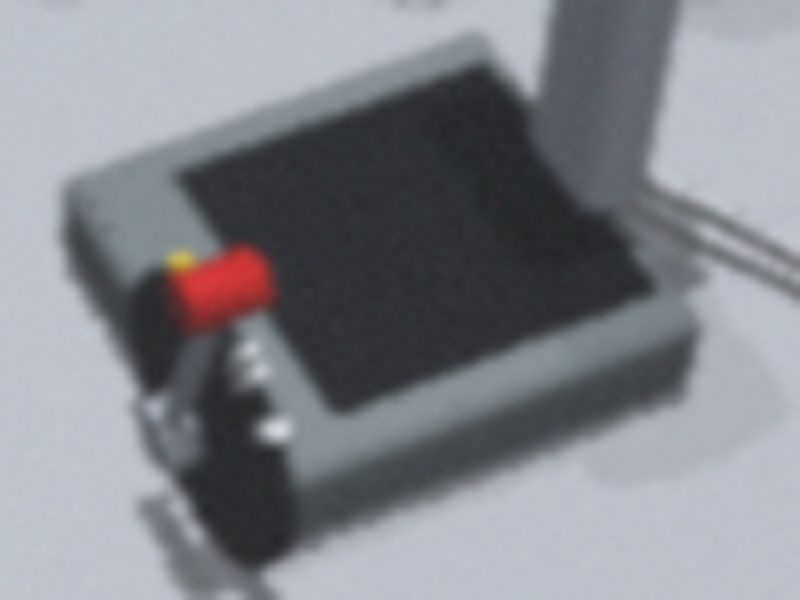

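Run:
```python
from h import *
np.set_printoptions(precision=4,suppress=True)
S,T=cal("scene"),cal("top")
z=lambda x,y:(330+(x+.5)/10-.5,190+(y+.5)/10-.5)
zs=lambda x,y:(345+(x+.5)/8-.5,275+(y+.5)/8-.5)
P={}
for n,p in(("BL",(195,65)),("FL",(113,522)),("BR",(603,142)),("FR",(535,560))): P[n]=onz(T,z(*p),.038);print(n,P[n])
print(np.linalg.norm(P["BL"]-P["FL"]),np.linalg.norm(P["BL"]-P["BR"]))
x=P["BL"]-P["FL"];yaw=np.arctan2(x[1],x[0]);y2=P["BL"]-P["BR"];print(yaw,np.arctan2(-y2[0],y2[1]))
for n,p in(("FL",(65,190)),("FR",(300,482)),("BR",(700,318)),("BL",(482,35))): print("s",n,onz(S,zs(*p),.038))
# tri features: yellow tooth visible in scene
print([tri(S,(367.5,307),T,q) for q in((367.8,244.6),(372.7,245.3))])
# teeth in top, at z ~
```

```text
BL [ 0.741  -0.1553  0.038 ]
FL [ 0.5955 -0.1251  0.038 ]
BR [ 0.7127 -0.2821  0.038 ]
FR [ 0.5804 -0.2549  0.038 ]
0.148537987726503 0.12992539932264413
-0.20437758112663265 -0.21921107894085398
s FL [ 0.5986 -0.1285  0.038 ]
s FR [ 0.5843 -0.2519  0.038 ]
s BR [ 0.7163 -0.2785  0.038 ]
s BL [ 0.7426 -0.1583  0.038 ]
[(array([ 0.576 , -0.2039,  0.0955]), np.float64(0.003481551205237815)), (array([ 0.5683, -0.2154,  0.1135]), np.float64(0.00138057845492187))]
```

Request:
servo_tool(
  increments=[
    {"x": 0.4, "y": -1, "z": 0.1, "az": 0.04, "claw": 0.5},
    {"x": 0.4, "y": -1, "z": 0.1, "az": 0.04, "claw": 0.5},
    {"x": 0.4, "y": -1, "z": 0.1, "az": 0.04, "claw": 0.5},
    {"x": 0.4, "y": -1, "z": 0.1, "az": 0.04, "claw": 0.5},
    {"x": 0.4, "y": -1, "z": 0.1, "az": 0.04, "claw": 0.5},
  ],
  newtons=20,
)

```text
schema error: expected keys claw, x, y, z, ax, ay, az
```

Run:
```python
from h import *
np.set_printoptions(precision=4,suppress=True)
S,T=cal("scene"),cal("top")
zs=lambda x,y:(345+(x+.5)/8-.5,275+(y+.5)/8-.5)
c=np.array([.659,-.2045]);yw=-.211;R=np.array([[np.cos(yw),-np.sin(yw)],[np.sin(yw),np.cos(yw)]])
for nm,p in(("hub",(178,440)),("w0",(275,428)),("w1a",(258,372)),("w1b",(246,350))):
    for z in(.046,.10,.11,.12): q=onz(S,zs(*p),z);print(nm,z,q,R.T@(q[:2]-c))
k=np.array([.5539,-.2425]);print(R.T@(k-c))
```

```text
hub 0.046 [ 0.562  -0.2243  0.046 ] [-0.0907 -0.0397]
hub 0.1 [ 0.5344 -0.2532  0.1   ] [-0.1117 -0.0738]
hub 0.11 [ 0.5293 -0.2586  0.11  ] [-0.1155 -0.0801]
hub 0.12 [ 0.5241 -0.264   0.12  ] [-0.1194 -0.0864]
w0 0.046 [ 0.5867 -0.2377  0.046 ] [-0.0638 -0.0476]
w0 0.1 [ 0.5576 -0.2658  0.1   ] [-0.0863 -0.0812]
w0 0.11 [ 0.5522 -0.271   0.11  ] [-0.0905 -0.0874]
w0 0.12 [ 0.5468 -0.2762  0.12  ] [-0.0947 -0.0936]
w1a 0.046 [ 0.5958 -0.2198  0.046 ] [-0.0586 -0.0282]
w1a 0.1 [ 0.5662 -0.249   0.1   ] [-0.0815 -0.063 ]
w1a 0.11 [ 0.5607 -0.2544  0.11  ] [-0.0857 -0.0694]
w1a 0.12 [ 0.5552 -0.2598  0.12  ] [-0.0899 -0.0758]
w1b 0.046 [ 0.5982 -0.2118  0.046 ] [-0.0579 -0.0199]
w1b 0.1 [ 0.5684 -0.2414  0.1   ] [-0.0808 -0.0551]
w1b 0.11 [ 0.5629 -0.2469  0.11  ] [-0.0851 -0.0616]
w1b 0.12 [ 0.5574 -0.2524  0.12  ] [-0.0893 -0.0681]
[-0.0948 -0.0592]
```

Request:
servo_tool(
  increments=[
    {"claw": 0.5, "x": 0.4, "y": -1, "z": 0.1, "ax": 0, "ay": 0, "az": 0.04},
    {"claw": 0.5, "x": 0.4, "y": -1, "z": 0.1, "ax": 0, "ay": 0, "az": 0.04},
    {"claw": 0.5, "x": 0.4, "y": -1, "z": 0.1, "ax": 0, "ay": 0, "az": 0.04},
    {"claw": 0.5, "x": 0.4, "y": -1, "z": 0.1, "ax": 0, "ay": 0, "az": 0.04},
    {"claw": 0.5, "x": 0.4, "y": -1, "z": 0.1, "ax": 0, "ay": 0, "az": 0.04},
  ],
  newtons=20,
)

```text
clock: 0.65
tcp_pos: [0.2579, 0.41, 0.2606]
orientation: [-0.0, 0.17, 0.985, -0.0]
wrist_force: [0.5, 0.2, -0.0]
finger_gap: 0.0426
```

Request:
servo_tool(
  increments=[
    {"claw": 0.5, "x": 0.4, "y": -1, "z": 0, "ax": 0, "ay": 0, "az": 0.04},
    {"claw": 0.5, "x": 0.4, "y": -1, "z": 0, "ax": 0, "ay": 0, "az": 0.04},
    {"claw": 0.5, "x": 0.4, "y": -1, "z": 0, "ax": 0, "ay": 0, "az": 0.04},
    {"claw": 0.5, "x": 0.4, "y": -1, "z": 0, "ax": 0, "ay": 0, "az": 0.04},
    {"claw": 0.5, "x": 0.4, "y": -1, "z": 0, "ax": 0, "ay": 0, "az": 0.04},
  ],
)

```text
clock: 1.15
tcp_pos: [0.3079, 0.2851, 0.2606]
orientation: [-0.0, 0.156, 0.988, -0.0]
wrist_force: [-0.0, -0.5, 0.9]
finger_gap: 0.0428
```

Request:
servo_tool(
  increments=[
    {"claw": 0.5, "x": 0.4, "y": -1, "z": 0, "ax": 0, "ay": 0, "az": 0.04},
    {"claw": 0.5, "x": 0.4, "y": -1, "z": 0, "ax": 0, "ay": 0, "az": 0.04},
    {"claw": 0.5, "x": 0.4, "y": -1, "z": 0, "ax": 0, "ay": 0, "az": 0.04},
    {"claw": 0.5, "x": 0.4, "y": -1, "z": 0, "ax": 0, "ay": 0, "az": 0.04},
    {"claw": 0.5, "x": 0.4, "y": -1, "z": 0, "ax": 0, "ay": 0, "az": 0.04},
  ],
)

```text
clock: 1.65
tcp_pos: [0.3579, 0.1601, 0.2607]
orientation: [-0.0, 0.142, 0.99, 0.0]
wrist_force: [0.9, 0.5, -0.8]
finger_gap: 0.0427
```

Request:
servo_tool(
  increments=[
    {"claw": 0.5, "x": 0.4, "y": -1, "z": 0, "ax": 0, "ay": 0, "az": 0.04},
    {"claw": 0.5, "x": 0.4, "y": -1, "z": 0, "ax": 0, "ay": 0, "az": 0.04},
    {"claw": 0.5, "x": 0.4, "y": -1, "z": 0, "ax": 0, "ay": 0, "az": 0.04},
    {"claw": 0.5, "x": 0.4, "y": -1, "z": 0, "ax": 0, "ay": 0, "az": 0.04},
    {"claw": 0.5, "x": 0.4, "y": -1, "z": 0, "ax": 0, "ay": 0, "az": 0.04},
  ],
)

```text
clock: 2.15
tcp_pos: [0.4079, 0.0351, 0.2607]
orientation: [-0.0, 0.129, 0.992, 0.0]
wrist_force: [0.7, -0.2, -0.5]
finger_gap: 0.0428
```

```bash
cat > snap.py <<'E'
import sys,pickle
from h import *
n,f=sys.argv[1:3]
c=cal(n);im=env.read_camera(n)[:,:,::-1];cv2.imwrite(f"pics/{f}.png",im);pickle.dump(c,open(f"pics/{f}.pkl","wb"))
E
python3 snap.py wrist w1
```

```text
(no output)
```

View pics/w1.png

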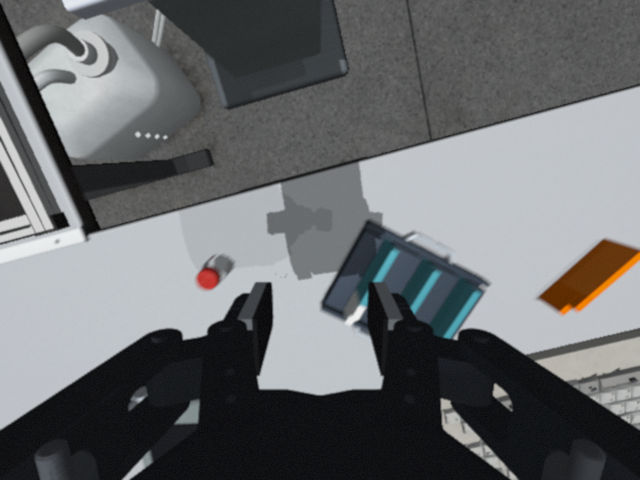

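Request:
servo_tool(
  increments=[
    {"claw": 0.5, "x": 0.4, "y": -1, "z": 0, "ax": 0, "ay": 0, "az": 0.04},
    {"claw": 0.5, "x": 0.4, "y": -1, "z": 0, "ax": 0, "ay": 0, "az": 0.04},
    {"claw": 0.5, "x": 0.4, "y": -1, "z": 0, "ax": 0, "ay": 0, "az": 0.04},
    {"claw": 0.5, "x": 0.4, "y": -1, "z": 0, "ax": 0, "ay": 0, "az": 0.04},
    {"claw": 0.5, "x": 0.4, "y": -1, "z": 0, "ax": 0, "ay": 0, "az": 0.04},
  ],
)

```text
clock: 2.7
tcp_pos: [0.4579, -0.0897, 0.2606]
orientation: [-0.0, 0.115, 0.993, 0.0]
wrist_force: [-0.0, 0.3, 0.5]
finger_gap: 0.0429
```

Request:
servo_tool(
  increments=[
    {"claw": 0.5, "x": 0.6, "y": -1, "z": 0, "ax": 0, "ay": 0, "az": 0.04},
    {"claw": 0.5, "x": 0.6, "y": -1, "z": 0, "ax": 0, "ay": 0, "az": 0.04},
    {"claw": 0.5, "x": 0.6, "y": -1, "z": 0, "ax": 0, "ay": 0, "az": 0.04},
    {"claw": 0.5, "x": 0.6, "y": -1, "z": 0, "ax": 0, "ay": 0, "az": 0.04},
    {"claw": 0.5, "x": 0, "y": -1, "z": 0, "ax": 0, "ay": 0, "az": 0.04},
  ],
)

```text
clock: 3.2
tcp_pos: [0.5191, -0.2148, 0.2601]
orientation: [0.0, 0.101, 0.995, 0.0]
wrist_force: [0.3, 0.5, 0.1]
finger_gap: 0.0431
```

```bash
python3 snap.py wrist w2
```

```text
(no output)
```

View pics/w2.png

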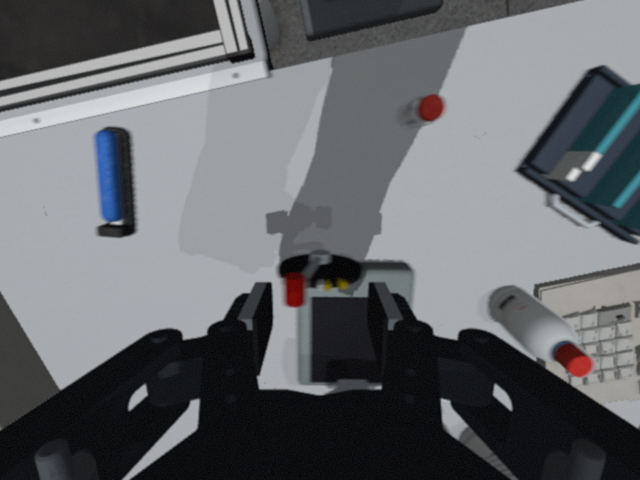

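Run:
```python
from h import *
import pickle
np.set_printoptions(precision=4,suppress=True)
S,T=cal("scene"),cal("top");W=pickle.load(open("pics/w2.pkl","rb"))
im=cv2.imread("pics/w2.png");H=cv2.cvtColor(im,cv2.COLOR_BGR2HSV)
print(ray(W,(320,240)))
box=(270,240,370,320)
for s,ce,p in blobs(cv2.inRange(H,(0,150,90),(8,255,255)),box): print("red",s,ce);k=ce
for s,ce,p in blobs(cv2.inRange(H,(20,120,110),(35,255,255)),box,3): print("yel",s,ce)
c=np.array([.659,-.2045]);yw=-.211;R=np.array([[np.cos(yw),-np.sin(yw)],[np.sin(yw),np.cos(yw)]])
for a,b in(((S,(372.57,310.03)),(W,k)),((T,(382.65,249.27)),(W,k))):
    q,e=tri(*a,*b);print("knob",q,e,R.T@(q[:2]-c))
cv2.imwrite("pics/zw2.png",cv2.resize(im[235:395,270:430],(800,800),interpolation=cv2.INTER_CUBIC)[:600])
```

```text
(array([ 0.4545, -0.2014,  0.3865]), array([ 0.2513, -0.0506, -0.9666]))
red [287 280  16  26 370] [294.2649 292.5946]
yel [341 283   5   5  16] [343.125  285.3125]
yel [325 285   5   5  17] [326.9412 287.1176]
knob [ 0.5567 -0.2428  0.1389] 8.142884332065993e-05 [-0.092  -0.0589]
knob [ 0.549  -0.2395  0.1576] 0.00031733902393403556 [-0.1002 -0.0573]
```

View pics/zw2.png

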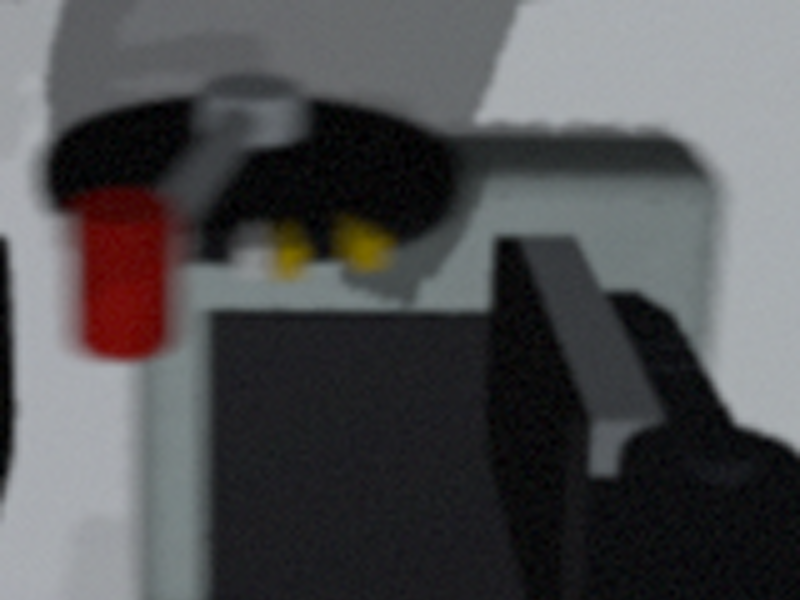

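Run:
```python
from h import *
import pickle
np.set_printoptions(precision=4,suppress=True)
S,T=cal("scene"),cal("top");W=pickle.load(open("pics/w2.pkl","rb"))
c=np.array([.659,-.2045]);yw=-.211;R=np.array([[np.cos(yw),-np.sin(yw)],[np.sin(yw),np.cos(yw)]])
def sh(n,q): print(n,q,R.T@(q[:2]-c))
sh("hub tri",tri(S,(367,329.6),W,(320,257))[0]);sh("hubW",onz(W,(320,257),.046));sh("hubS",onz(S,(367,329.6),.046))
for p in((343.1,285.3),(326.9,287.1)):
  q,e=tri(S,(367.5,307),W,p);sh("yel %.4f"%e,q)
for p,t in(((343.1,285.3),(367.8,244.6)),((326.9,287.1),(372.7,245.3))):
  q,e=tri(T,t,W,p);sh("yelTW %.4f"%e,q)
for z in(.12,.125,.13,.135):sh("knob W z",onz(W,(294.3,292.6),z));sh("knobS",onz(S,(372.6,310),z));sh("knobT",onz(T,(382.65,249.3),z))
#reader corners in wrist zoom
f=lambda x,y:(270+x/5-.4,235+y/5-.4)
sh("FL",onz(W,f(712,170),.038)); sh("front left edge a",onz(W,f(480,172),.038))
```

```text
hub tri [ 0.5626 -0.2233  0.0437] [-0.0903 -0.0386]
hubW [ 0.5611 -0.2229  0.046 ] [-0.0918 -0.0385]
hubS [ 0.5623 -0.2247  0.046 ] [-0.0903 -0.04  ]
yel 0.0010 [ 0.5771 -0.2046  0.0955] [-0.08   -0.0172]
yel 0.0009 [ 0.5655 -0.2179  0.1182] [-0.0886 -0.0327]
yelTW 0.0020 [ 0.5737 -0.2035  0.1016] [-0.0836 -0.0168]
yelTW 0.0023 [ 0.5701 -0.2175  0.1078] [-0.0842 -0.0313]
knob W z [ 0.5646 -0.2459  0.12  ] [-0.0837 -0.0603]
knobS [ 0.5674 -0.2319  0.12  ] [-0.0838 -0.046 ]
knobT [ 0.5552 -0.2437  0.12  ] [-0.0933 -0.0601]
knob W z [ 0.5625 -0.2451  0.125 ] [-0.0859 -0.0599]
knobS [ 0.5646 -0.2348  0.125 ] [-0.086  -0.0494]
knobT [ 0.5544 -0.2431  0.125 ] [-0.0942 -0.0597]
knob W z [ 0.5604 -0.2442  0.13  ] [-0.0881 -0.0595]
knobS [ 0.5618 -0.2377  0.13  ] [-0.0881 -0.0528]
knobT [ 0.5535 -0.2425  0.13  ] [-0.0952 -0.0593]
knob W z [ 0.5584 -0.2434  0.135 ] [-0.0903 -0.0591]
knobS [ 0.5589 -0.2405  0.135 ] [-0.0903 -0.0562]
knobT [ 0.5527 -0.242   0.135 ] [-0.0961 -0.0589]
FL [ 0.5967 -0.1282  0.038 ] [-0.0769  0.0616]
front left edge a [ 0.587  -0.1776  0.038 ] [-0.076   0.0112]
```

Request:
servo_tool(
  increments=[
    {"claw": 0.5, "x": 0.66, "y": -0.54, "z": 0, "ax": 0, "ay": 0, "az": 0},
    {"claw": 0.5, "x": 0.66, "y": -0.54, "z": -1, "ax": 0, "ay": 0, "az": 0},
    {"claw": 0.5, "x": 0, "y": 0, "z": -1, "ax": 0, "ay": 0, "az": 0},
    {"claw": 0.5, "x": 0, "y": 0, "z": -1, "ax": 0, "ay": 0, "az": 0},
  ],
)

```text
clock: 3.65
tcp_pos: [0.5511, -0.241, 0.1844]
orientation: [-0.0, 0.101, 0.995, 0.0]
wrist_force: [0.4, 0.2, -1.0]
finger_gap: 0.0432
```

```bash
python3 snap.py wrist w3
```

```text
(no output)
```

View pics/w3.png

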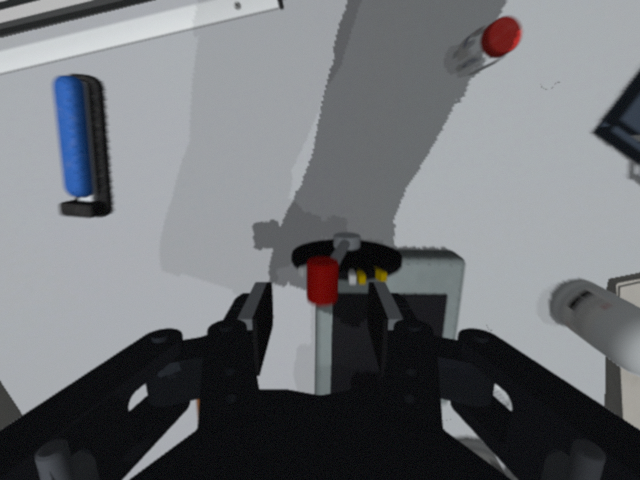

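The knob at (322,280) is centred between the fingers, so I'll descend and grip it.

Request:
servo_tool(
  increments=[
    {"claw": 0.5, "x": 0, "y": 0, "z": -1, "ax": 0, "ay": 0, "az": 0},
    {"claw": 0.5, "x": 0, "y": 0, "z": -0.95, "ax": 0, "ay": 0, "az": 0},
    {"claw": 0.9, "x": 0, "y": 0, "z": 0, "ax": 0, "ay": 0, "az": 0},
    {"claw": 0.9, "x": 0, "y": 0, "z": 0, "ax": 0, "ay": 0, "az": 0},
    {"claw": 0.9, "x": 0, "y": 0, "z": 0, "ax": 0, "ay": 0, "az": 0},
  ],
  newtons=20,
)

```text
clock: 4.2
tcp_pos: [0.5502, -0.2401, 0.1371]
orientation: [-0.001, 0.101, 0.995, 0.001]
wrist_force: [-1.4, 0.9, -8.9]
finger_gap: 0.0173
```

```bash
python3 snap.py wrist w4;python3 -c "
from workcell import env;print(env.get_state())"
```

```text
{'clock': 4.25, 'joint_pos': array([-5.45337809e-01,  4.15986559e-01, -8.19594155e-02,  1.07488669e+00,
        4.96537154e-04, -3.43290799e-01]), 'qvel': array([-0.00033094, -0.00163566, -0.00322658, -0.00237716,  0.00065332,
       -0.00182716]), 'tau': array([-8.11147001e-01, -5.67258203e+01,  3.22562099e+01, -8.23880620e-01,
       -3.09471153e-01, -4.64463816e-02]), 'tcp_pos': array([ 0.55025552, -0.24010787,  0.1370443 ]), 'orientation': array([-8.12594277e-04,  1.00851952e-01,  9.94900892e-01,  6.61811196e-04]), 'wrist_force': array([-0.90745318,  1.60807739, -6.96912291]), 'ft_torque': array([ 0.30527516,  0.26382805, -0.01818456]), 'finger_gap': 0.01704607490282544}
```

View pics/w4.png

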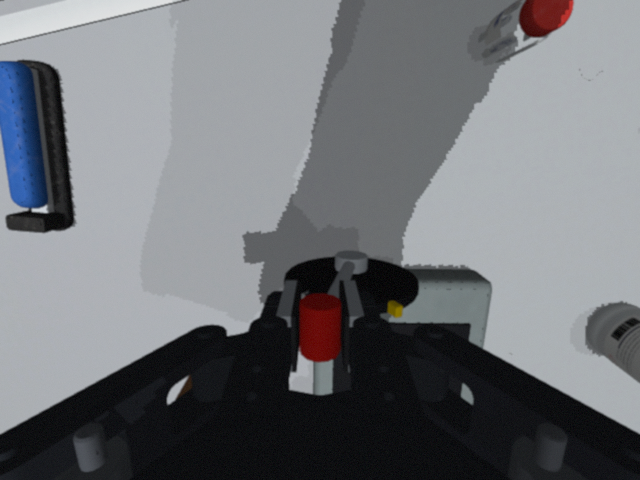

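Request:
servo_tool(
  increments=[
    {"claw": 0.9, "x": 0.05, "y": 0.25, "z": 0.03, "ax": 0, "ay": 0, "az": 0},
    {"claw": 0.9, "x": 0.05, "y": 0.25, "z": 0.02, "ax": 0, "ay": 0, "az": 0},
    {"claw": 0.9, "x": 0.05, "y": 0.25, "z": 0, "ax": 0, "ay": 0, "az": 0},
    {"claw": 0.9, "x": 0.05, "y": 0.25, "z": 0, "ax": 0, "ay": 0, "az": 0},
    {"claw": 0.9, "x": 0.05, "y": 0.25, "z": -0.02, "ax": 0, "ay": 0, "az": 0},
  ],
)

```text
clock: 4.75
tcp_pos: [0.5575, -0.2109, 0.1405]
orientation: [0.001, 0.102, 0.995, -0.002]
wrist_force: [-4.4, -3.8, 4.8]
finger_gap: 0.0171
```

Request:
servo_tool(
  increments=[
    {"claw": 0.9, "x": 0.06, "y": 0.25, "z": -0.05, "ax": 0, "ay": 0, "az": 0},
    {"claw": 0.9, "x": 0.06, "y": 0.24, "z": -0.06, "ax": 0, "ay": 0, "az": 0},
    {"claw": 0.9, "x": 0, "y": 0, "z": 0, "ax": 0, "ay": 0, "az": 0},
  ],
)

```text
clock: 5.05
tcp_pos: [0.5606, -0.1974, 0.1371]
orientation: [0.001, 0.101, 0.995, -0.001]
wrist_force: [-4.2, 0.3, 3.4]
finger_gap: 0.0173
```

```bash
python3 snap.py wrist w5
```

```text
(no output)
```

View pics/w5.png

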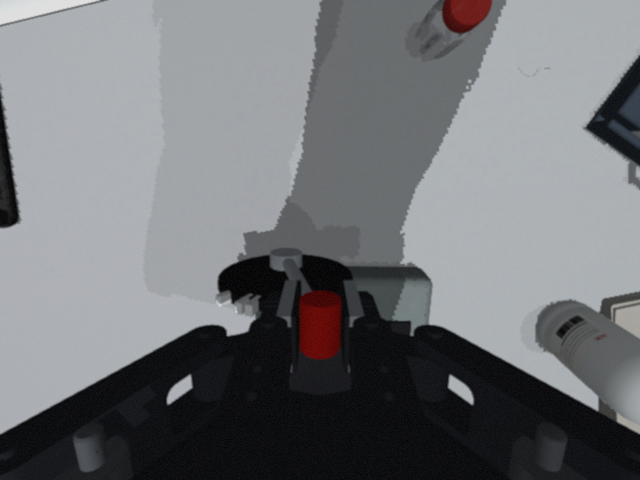

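Request:
servo_tool(
  increments=[
    {"claw": 0.5, "x": 0, "y": 0, "z": 0, "ax": 0, "ay": 0, "az": 0},
    {"claw": 0.5, "x": 0, "y": 0, "z": 0, "ax": 0, "ay": 0, "az": 0},
    {"claw": 0.5, "x": 0, "y": 0, "z": 1, "ax": 0, "ay": 0, "az": 0},
    {"claw": 0.5, "x": 0, "y": 0, "z": 1, "ax": 0, "ay": 0, "az": 0},
    {"claw": 0.5, "x": -0.4, "y": 0.4, "z": 1, "ax": 0, "ay": 0, "az": 0},
  ],
)

```text
clock: 5.6
tcp_pos: [0.5514, -0.1883, 0.2108]
orientation: [0.001, 0.101, 0.995, -0.0]
wrist_force: [-0.1, 0.8, 0.0]
finger_gap: 0.0424
```

```bash
python3 snap.py wrist w6; python3 -c "
import cv2
im=cv2.imread('pics/w6.png');cv2.imwrite('pics/zw6.png',cv2.resize(im[220:370,220:420],(800,600),interpolation=cv2.INTER_CUBIC))"
```

```text
(no output)
```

View pics/zw6.png

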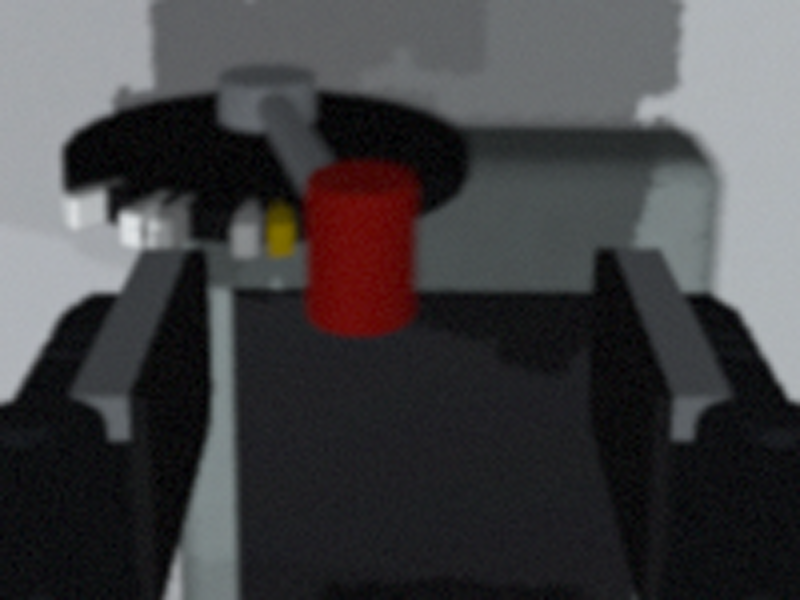

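```bash
python3 snap.py scene s6; python3 snap.py top t6
python3 - <<'E'
from h import *
import pickle
np.set_printoptions(precision=4,suppress=True)
S,T=cal("scene"),cal("top");W=pickle.load(open("pics/w6.pkl","rb"))
c=np.array([.659,-.2045]);yw=-.211;R=np.array([[np.cos(yw),-np.sin(yw)],[np.sin(yw),np.cos(yw)]])
def sh(n,q): print(n,q,R.T@(q[:2]-c))
P={}
for n,f,box in(("S","s6",(345,280,445,355)),("T","t6",(330,190,410,262)),("W","w6",(280,240,340,320))):
    H=cv2.cvtColor(cv2.imread(f"pics/{f}.png"),cv2.COLOR_BGR2HSV)
    for lo,hi in(((0,150,80),(8,255,255)),):
      for s,ce,p in blobs(cv2.inRange(H,lo,hi),box):print(n,s,ce);P[n]=ce
    for s,ce,p in blobs(cv2.inRange(H,(20,120,100),(35,255,255)),box,2): print(n,"yel",s,ce)
C={"S":S,"T":T,"W":W}
for a,b in("SW","ST","TW"):
  if a in P and b in P: q,e=tri(C[a],P[a],C[b],P[b]);sh("knob %s%s %.4f"%(a,b,e),q)
for n in P: sh(n+" z.132",onz(C[n],P[n],.132))
sh("hub",onz(W,(287,245),.046))
sh("hub rim L/R",onz(W,(220+217/4,220+85/4),.046));sh("",onz(W,(220+317/4,220+85/4),.046))
for th in(.7,.8,.9,1.,1.1):
  for py in(-.0388,-.043):
    l=np.array([-.092,py+.09*np.sin(th-.6)]);w=R@l+c;p=[*w,.046+.09*np.cos(th-.6)];print(th,py,*[proj(C[n],p) for n in P])
a=cv2.imread("pics/s6.png");cv2.imwrite("pics/zs6.png",cv2.resize(a[275:350,345:445],(800,600),interpolation=cv2.INTER_CUBIC))
E
```

```text
S [359 294   9   5  22] [363.3636 296.1818]
S yel [367 307   5   5  12] [368.75 309.25]
W [297 267  26  37 805] [309.1615 284.4708]
W yel [287 276   6   8  46] [289.6087 279.5   ]
knob SW 0.0011 [ 0.5681 -0.1985  0.1334] [-0.0902 -0.0132]
S z.132 [ 0.5695 -0.1976  0.132 ] [-0.089 -0.012]
W z.132 [ 0.568  -0.1985  0.132 ] [-0.0902 -0.0132]
hub [ 0.5613 -0.2199  0.046 ] [-0.0923 -0.0355]
hub rim L/R [ 0.5557 -0.2302  0.046 ] [-0.0957 -0.0468]
 [ 0.5602 -0.2085  0.046 ] [-0.0958 -0.0246]
0.7 -0.0388 [366.041 301.341] [282.8685 283.8147]
0.7 -0.043 [366.9608 302.7168] [276.2671 283.7719]
0.8 -0.0388 [364.0823 298.8515] [296.9846 283.1011]
0.8 -0.043 [364.991  300.2119] [290.4237 283.0586]
0.9 -0.0388 [362.1707 296.713 ] [310.6888 281.8782]
0.9 -0.043 [363.0681 298.0583] [304.193  281.8361]
1.0 -0.0388 [360.3266 294.9421] [323.7037 280.1867]
1.0 -0.043 [361.2126 296.273 ] [317.2957 280.145 ]
1.1 -0.0388 [358.5685 293.5502] [335.7891 278.0797]
1.1 -0.043 [359.4434 294.8675] [329.4889 278.0387]
```

View pics/zs6.png

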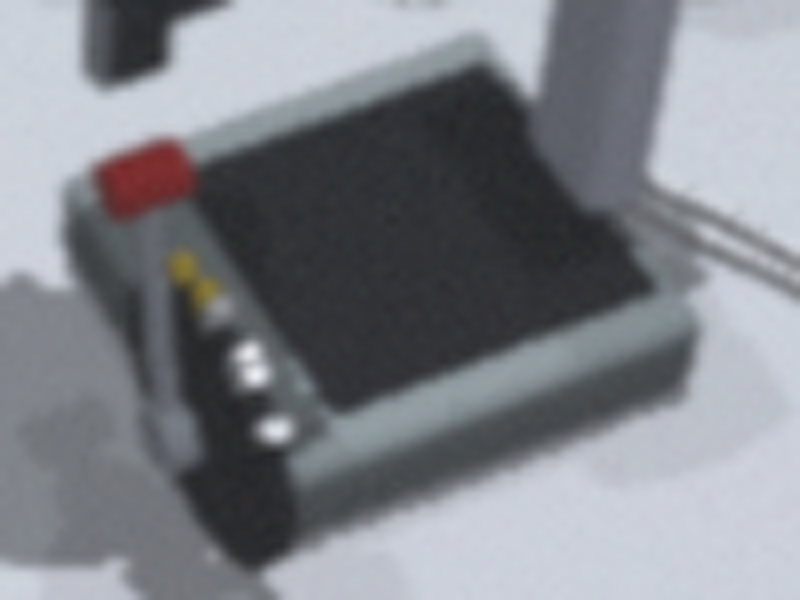

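Request:
servo_tool(
  increments=[
    {"claw": 0.5, "x": -0.27, "y": 1, "z": 0, "ax": 0, "ay": 0, "az": -0.35},
    {"claw": 0.5, "x": -0.27, "y": 1, "z": 0, "ax": 0, "ay": 0, "az": -0.35},
    {"claw": 0.5, "x": -0.27, "y": 1, "z": 0, "ax": 0, "ay": 0, "az": -0.35},
    {"claw": 0.5, "x": -0.27, "y": 1, "z": 0, "ax": 0, "ay": 0, "az": -0.35},
    {"claw": 0.5, "x": -0.27, "y": 1, "z": 0, "ax": 0, "ay": 0, "az": -0.35},
  ],
)

```text
clock: 6.25
tcp_pos: [0.5161, -0.0615, 0.2088]
orientation: [-0.0, 0.223, 0.975, 0.0]
wrist_force: [1.5, 0.8, 0.1]
finger_gap: 0.0428
```

Request:
servo_tool(
  increments=[
    {"claw": 0.5, "x": -0.27, "y": 1, "z": 0, "ax": 0, "ay": 0, "az": -0.35},
    {"claw": 0.5, "x": -0.27, "y": 1, "z": 0, "ax": 0, "ay": 0, "az": -0.35},
    {"claw": 0.5, "x": -0.27, "y": 1, "z": 0, "ax": 0, "ay": 0, "az": -0.35},
    {"claw": 0.5, "x": -0.27, "y": 1, "z": 0, "ax": 0, "ay": 0, "az": -0.35},
  ],
)

```text
clock: 6.65
tcp_pos: [0.4891, 0.0386, 0.2089]
orientation: [-0.0, 0.317, 0.949, 0.0]
wrist_force: [0.4, 0.4, -0.9]
finger_gap: 0.0425
```

```bash
python3 snap.py wrist w7
```

```text
(no output)
```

View pics/w7.png

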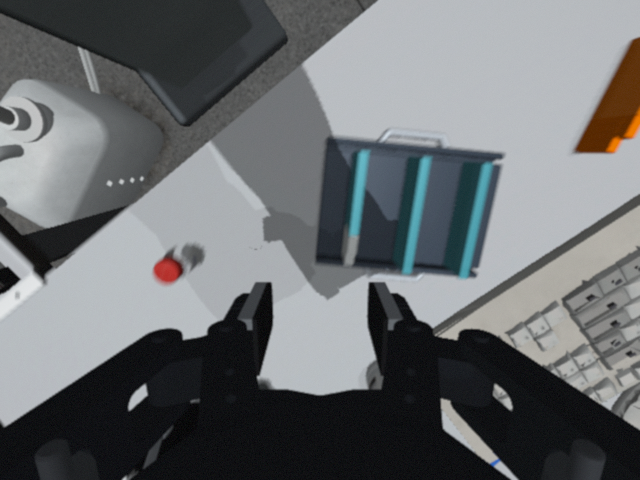

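Request:
servo_tool(
  increments=[
    {"claw": 0.5, "x": -0.27, "y": 1, "z": 0, "ax": 0, "ay": 0, "az": -0.35},
    {"claw": 0.5, "x": -0.27, "y": 0.9, "z": 0, "ax": 0, "ay": 0, "az": -0.35},
  ],
)

```text
clock: 6.9
tcp_pos: [0.4758, 0.0859, 0.209]
orientation: [-0.0, 0.363, 0.932, 0.0]
wrist_force: [-0.1, -0.3, -0.3]
finger_gap: 0.0427
```

```bash
python3 snap.py wrist w8
```

```text
(no output)
```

View pics/w8.png

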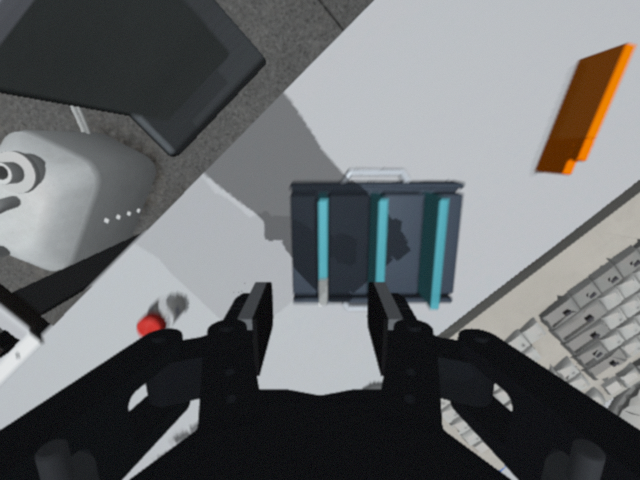

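The notched plate is the left one: its clear end is at (323,196), and its frosted end at (323,300). I'll triangulate these from w7 and w8.

Run:
```python
from h import *
import pickle
np.set_printoptions(precision=4,suppress=True)
r={}
for f,box,bx in(("w7",(310,125,380,240),(330,230,370,280)),("w8",(300,175,345,285),(310,275,335,315))):
    W=pickle.load(open(f"pics/{f}.pkl","rb"));im=cv2.imread(f"pics/{f}.png");H=cv2.cvtColor(im,cv2.COLOR_BGR2HSV)
    for s,ce,p in blobs(cv2.inRange(H,(80,90,80),(105,255,255)),box,40):
        rr=cv2.minAreaRect(p);bp=cv2.boxPoints(rr);o=bp[np.argsort(bp[:,1])]
        e0,e1=o[:2].mean(0),o[2:].mean(0);print(f,s,rr,e0,e1,[onz(W,e,.056) for e in(e0,e1)]);r[f]=(W,e0,e1)
        d=onz(W,e1,.056)-onz(W,e0,.056);print(np.rad2deg(np.arctan2(d[1],d[0])),np.linalg.norm(d))
for i in(1,2):print(tri(r["w7"][0],r["w7"][i],r["w8"][0],r["w8"][i]))
im=cv2.imread("pics/w8.png");cv2.imwrite("pics/zw8.png",cv2.resize(im[180:330,260:460],(800,600),interpolation=cv2.INTER_CUBIC))
```

```text
w7 [ 348  149   22   86 1076] ((358.6263122558594, 191.572265625), (12.990734100341797, 86.50299835205078), 6.581944465637207) [363.584  148.6058] [353.6686 234.5387] [array([0.4563, 0.1068, 0.056 ]), array([0.5088, 0.0598, 0.056 ])]
-41.89554108972442 0.0705002509132279
w8 [317 197  12  83 943] ((322.4999694824219, 238.0), (10.999998092651367, 81.99998474121094), 0.0) [322.5 197. ] [322.5 279. ] [array([0.4561, 0.1069, 0.056 ]), array([0.5092, 0.0583, 0.056 ])]
-42.44965752601928 0.07204406026699582
(array([0.4562, 0.1069, 0.0553]), np.float64(0.0002079258810609832))
(array([0.5069, 0.0603, 0.0637]), np.float64(0.00018387266992106292))
```

View pics/zw8.png

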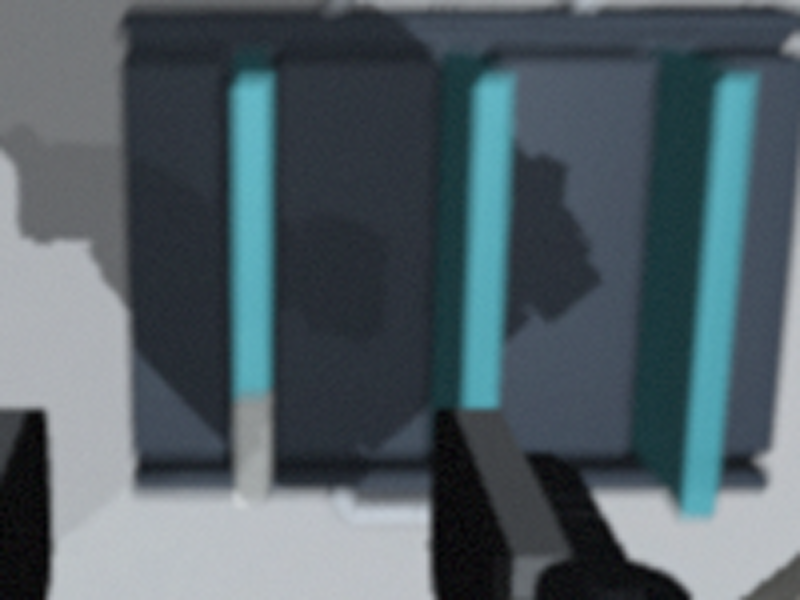

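Request:
servo_tool(
  increments=[
    {"claw": 0.5, "x": 0.03, "y": 0.06, "z": -1, "ax": 0, "ay": 0, "az": 0.04},
    {"claw": 0.5, "x": 0, "y": 0, "z": -1, "ax": 0, "ay": 0, "az": 0},
    {"claw": 0.5, "x": 0, "y": 0, "z": -1, "ax": 0, "ay": 0, "az": 0},
    {"claw": 0.5, "x": 0, "y": 0, "z": -1, "ax": 0, "ay": 0, "az": 0},
  ],
)

```text
clock: 7.35
tcp_pos: [0.4766, 0.0865, 0.1083]
orientation: [-0.0, 0.359, 0.934, 0.0]
wrist_force: [1.0, -0.1, 0.0]
finger_gap: 0.0425
```

```bash
python3 snap.py wrist w9
```

```text
(no output)
```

View pics/w9.png

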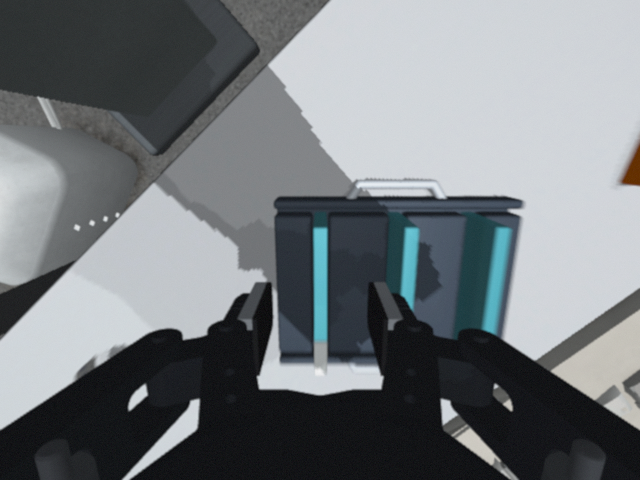

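Request:
servo_tool(
  increments=[
    {"claw": 0.65, "x": 0, "y": 0, "z": -1, "ax": 0, "ay": 0, "az": 0},
    {"claw": 0.65, "x": 0, "y": 0, "z": -1, "ax": 0, "ay": 0, "az": 0},
    {"claw": 0.65, "x": 0, "y": 0, "z": -0.56, "ax": 0, "ay": 0, "az": 0},
    {"claw": 0.65, "x": 0, "y": 0, "z": 0, "ax": 0, "ay": 0, "az": 0},
  ],
)

```text
clock: 7.8
tcp_pos: [0.475, 0.0863, 0.0441]
orientation: [-0.002, 0.359, 0.933, -0.001]
wrist_force: [-0.0, 0.2, -0.7]
finger_gap: 0.0298
```

Request:
servo_tool(
  increments=[
    {"claw": 1, "x": 0, "y": 0, "z": 0, "ax": 0, "ay": 0, "az": 0},
    {"claw": 1, "x": 0, "y": 0, "z": 0, "ax": 0, "ay": 0, "az": 0},
    {"claw": 1, "x": 0, "y": 0, "z": 0, "ax": 0, "ay": 0, "az": 0},
    {"claw": 1, "x": 0, "y": 0, "z": 0, "ax": 0, "ay": 0, "az": 0},
  ],
  newtons=40,
)

```text
clock: 8.2
tcp_pos: [0.4773, 0.0867, 0.0469]
orientation: [0.001, 0.359, 0.933, 0.0]
wrist_force: [0.5, -0.5, 0.5]
finger_gap: 0.0073
```

```bash
python3 snap.py wrist w10
```

```text
(no output)
```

View pics/w10.png

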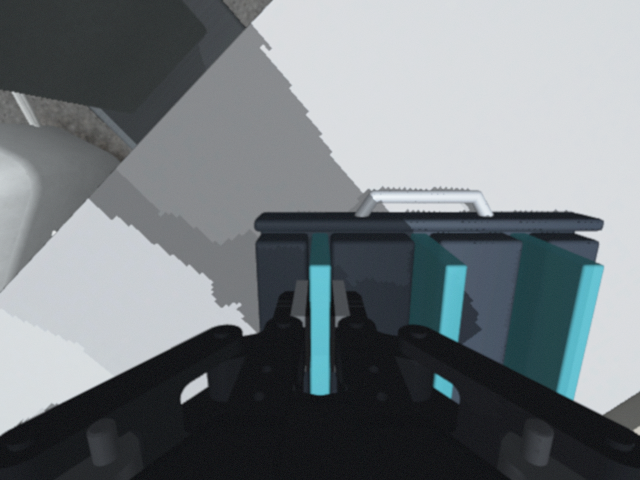

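Request:
servo_tool(
  increments=[
    {"claw": 1, "x": 0, "y": 0, "z": 0.4, "ax": 0, "ay": 0, "az": 0},
    {"claw": 1, "x": 0, "y": 0, "z": 0.8, "ax": 0, "ay": 0, "az": 0},
    {"claw": 1, "x": 0, "y": 0, "z": 1, "ax": 0, "ay": 0, "az": 0},
    {"claw": 1, "x": 0, "y": 0, "z": 1, "ax": 0, "ay": 0, "az": 0},
    {"claw": 1, "x": 0, "y": 0, "z": 1, "ax": 0, "ay": 0, "az": 0},
  ],
)

```text
clock: 8.75
tcp_pos: [0.4763, 0.0867, 0.1527]
orientation: [0.0, 0.359, 0.933, 0.0]
wrist_force: [0.2, -0.1, -2.0]
finger_gap: 0.0072
```

Request:
servo_tool(
  increments=[
    {"claw": 1, "x": 0, "y": 0, "z": 1, "ax": 0, "ay": 0, "az": 0},
    {"claw": 1, "x": 0, "y": 0, "z": 1, "ax": 0, "ay": 0, "az": 0},
    {"claw": 1, "x": 0, "y": 0, "z": 1, "ax": 0, "ay": 0, "az": 0},
    {"claw": 1, "x": 0, "y": 0, "z": 1, "ax": 0, "ay": 0, "az": 0},
  ],
)

```text
clock: 9.15
tcp_pos: [0.4762, 0.0867, 0.2529]
orientation: [0.0, 0.359, 0.933, 0.0]
wrist_force: [0.4, 0.6, -1.6]
finger_gap: 0.007
```

```bash
python3 snap.py scene s11; python3 snap.py wrist w11
```

```text
(no output)
```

View pics/s11.png

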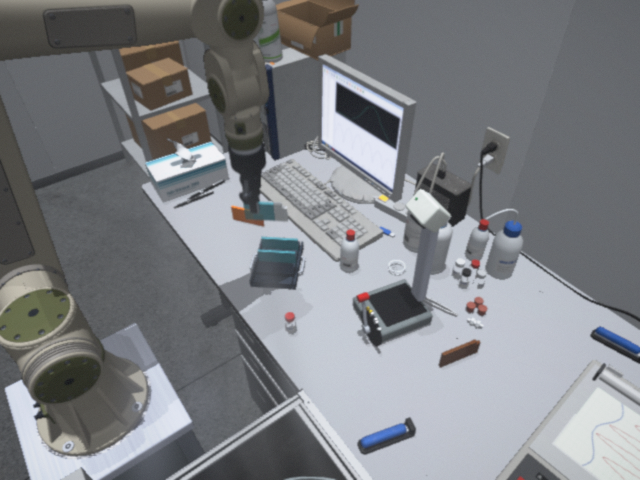

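View pics/w11.png

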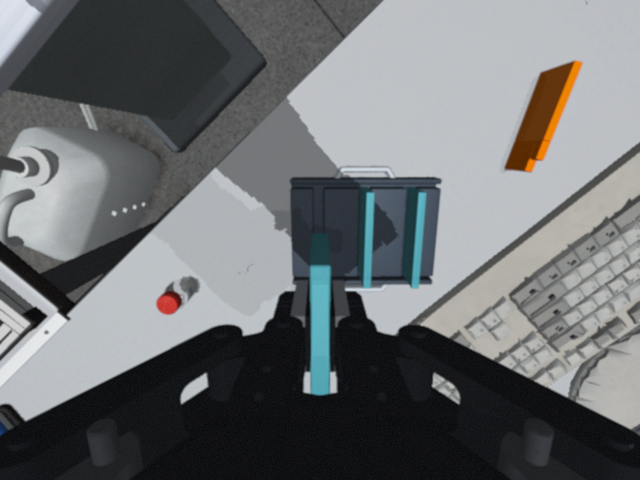

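Run:
```python
import cv2,numpy as np
a=cv2.imread("pics/w10.png");b=cv2.imread("pics/w11.png");c=cv2.imread("pics/s11.png")
f=lambda im,x,y,w,h:cv2.resize(im[y:y+h,x:x+w],(400,600),interpolation=cv2.INTER_CUBIC)
cv2.imwrite("pics/z11.png",np.hstack([f(a,260,220,120,180),f(b,260,220,120,180)]))
cv2.imwrite("pics/zs11.png",cv2.resize(c[180:240,220:300],(800,600),interpolation=cv2.INTER_CUBIC))
```

```text
(no output)
```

View pics/z11.png

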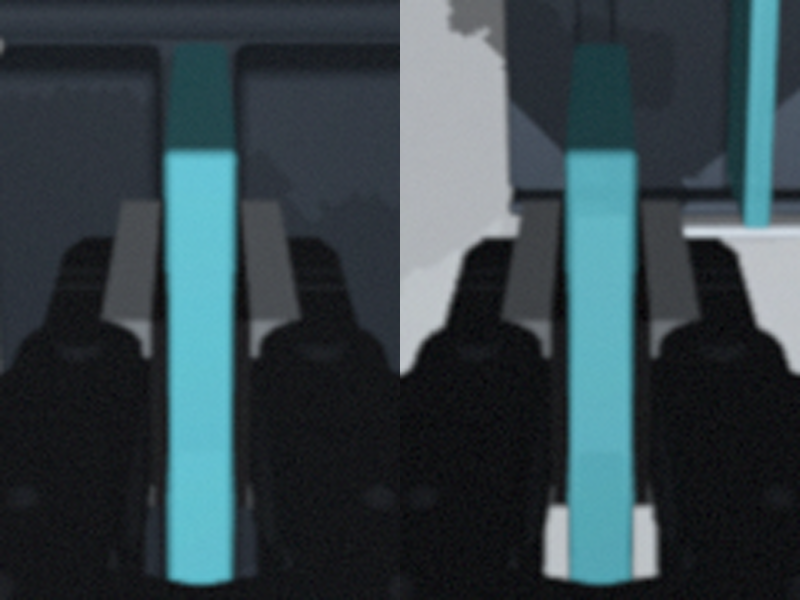

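View pics/zs11.png

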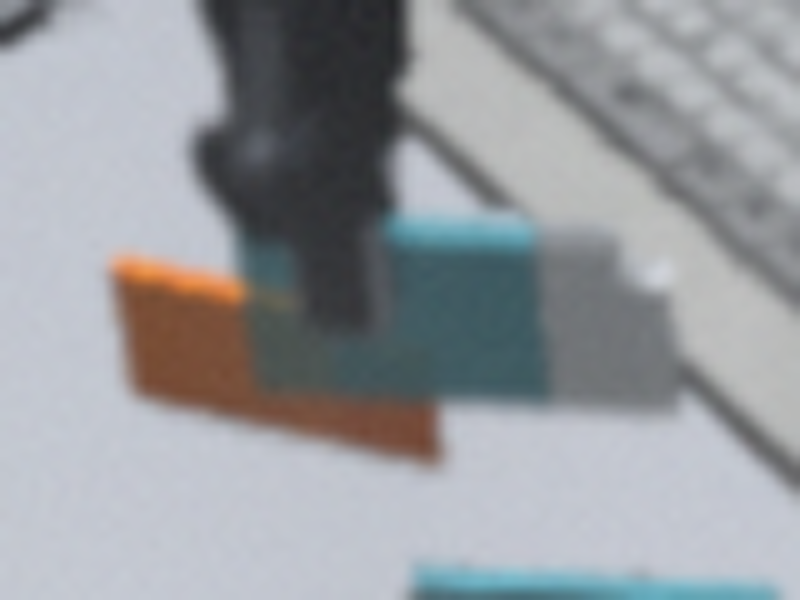

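Request:
servo_tool(
  increments=[
    {"claw": 1, "x": 0.37, "y": -0.92, "z": 0.05, "ax": 0, "ay": 0, "az": -0.83},
    {"claw": 1, "x": 0.37, "y": -0.92, "z": 0.05, "ax": 0, "ay": 0, "az": -0.83},
    {"claw": 1, "x": 0.37, "y": -0.92, "z": 0.05, "ax": 0, "ay": 0, "az": -0.83},
    {"claw": 1, "x": 0.37, "y": -0.92, "z": 0.05, "ax": 0, "ay": 0, "az": -0.83},
    {"claw": 1, "x": 0.37, "y": -0.92, "z": 0.05, "ax": 0, "ay": 0, "az": -0.83},
  ],
)

```text
clock: 9.75
tcp_pos: [0.5225, -0.0291, 0.2567]
orientation: [-0.001, 0.612, 0.791, -0.0]
wrist_force: [-0.8, 0.0, -1.3]
finger_gap: 0.0073
```

Request:
servo_tool(
  increments=[
    {"claw": 1, "x": 0.37, "y": -0.92, "z": 0, "ax": 0, "ay": 0, "az": -0.83},
    {"claw": 1, "x": 0.37, "y": -0.92, "z": 0, "ax": 0, "ay": 0, "az": -0.83},
    {"claw": 1, "x": 0.37, "y": -0.92, "z": 0, "ax": 0, "ay": 0, "az": -0.83},
    {"claw": 1, "x": 0.37, "y": -0.92, "z": 0, "ax": 0, "ay": 0, "az": -0.83},
  ],
)

```text
clock: 10.15
tcp_pos: [0.5596, -0.1211, 0.2565]
orientation: [-0.001, 0.778, 0.629, -0.0]
wrist_force: [-0.0, 0.8, -1.2]
finger_gap: 0.0069
```

Request:
servo_tool(
  increments=[
    {"claw": 1, "x": 0, "y": 0, "z": 0, "ax": -0.17, "ay": -0.79, "az": 0},
    {"claw": 1, "x": 0, "y": 0, "z": 0, "ax": -0.17, "ay": -0.79, "az": 0},
    {"claw": 1, "x": 0, "y": 0, "z": 0, "ax": -0.17, "ay": -0.79, "az": 0},
    {"claw": 1, "x": 0, "y": 0, "z": 0, "ax": -0.17, "ay": -0.79, "az": 0},
  ],
)

```text
clock: 10.55
tcp_pos: [0.5593, -0.1202, 0.2567]
orientation: [0.176, 0.756, 0.614, 0.141]
wrist_force: [0.7, 0.1, -1.1]
finger_gap: 0.0071
```

Request:
servo_tool(
  increments=[
    {"claw": 1, "x": 0, "y": 0, "z": 0, "ax": -0.17, "ay": -0.79, "az": 0},
    {"claw": 1, "x": 0, "y": 0, "z": 0, "ax": -0.17, "ay": -0.79, "az": 0},
    {"claw": 1, "x": 0, "y": 0, "z": 0, "ax": -0.17, "ay": -0.77, "az": 0},
  ],
)

```text
clock: 10.85
tcp_pos: [0.5586, -0.1198, 0.2569]
orientation: [0.3, 0.716, 0.582, 0.241]
wrist_force: [0.9, -0.4, -1.4]
finger_gap: 0.0069
```

```bash
cat > lab.py <<'E'
from h import *
from scipy.spatial.transform import Rotation as Ro
np.set_printoptions(precision=4,suppress=True)
s=env.get_state();q=s["orientation"];R=Ro.from_quat([q[1],q[2],q[3],q[0]]).as_matrix()
P=np.c_[-R[:,0],R[:,1],-R[:,2]]  # plate axes
lab=s["tcp_pos"]+P@(np.array([35,4,-5])-np.array([-21.3,0,16]))/1e3
L=np.array([.978,-.2094,1])/2**.5
c=np.array([.659,-.2045]);yw=-.211;r=np.array([[np.cos(yw),-np.sin(yw)],[np.sin(yw),np.cos(yw)]])
rp=np.array([*(r@[-.0499,0]+c),.205])
print(s["clock"],s["tcp_pos"],"label",lab,"rp",rp,"move",(rp-lab)/.025,"ang",np.rad2deg(np.arccos(P[:,1]@L)),P[:,1],s["joint_pos"],s["wrist_force"],s["finger_gap"])
E
python3 lab.py
```

```text
10.85 [ 0.5586 -0.1198  0.2569] label [ 0.5644 -0.1786  0.2452] rp [ 0.6102 -0.194   0.205 ] move [ 1.8339 -0.6194 -1.6085] ang nan [ 0.6888 -0.1421  0.7109] [-0.4284 -0.2083 -0.8059  0.1942  0.1529  1.4114] [ 0.92   -0.3676 -1.3672] 0.0068626461156668424lab.py:10: RuntimeWarning: invalid value encountered in arccos
  print(s["clock"],s["tcp_pos"],"label",lab,"rp",rp,"move",(rp-lab)/.025,"ang",np.rad2deg(np.arccos(P[:,1]@L)),P[:,1],s["joint_pos"],s["wrist_force"],s["finger_gap"])
```

Request:
servo_tool(
  increments=[
    {"claw": 1, "x": 0.46, "y": -0.15, "z": -0.4, "ax": 0, "ay": 0, "az": 0},
    {"claw": 1, "x": 0.46, "y": -0.15, "z": -0.4, "ax": 0, "ay": 0, "az": 0},
    {"claw": 1, "x": 0.46, "y": -0.15, "z": -0.4, "ax": 0, "ay": 0, "az": 0},
    {"claw": 1, "x": 0.46, "y": -0.16, "z": -0.4, "ax": 0, "ay": 0, "az": 0},
    {"claw": 1, "x": 0, "y": 0, "z": 0, "ax": 0, "ay": 0, "az": 0},
  ],
)

```text
clock: 11.35
tcp_pos: [0.605, -0.1353, 0.2145]
orientation: [0.297, 0.718, 0.583, 0.239]
wrist_force: [0.6, 0.8, -1.4]
finger_gap: 0.0073
```

```bash
python3 lab.py 2>/dev/null; for n in scene top wrist; do python3 snap.py $n f_$n; done
python3 - <<'E'
import cv2,numpy as np
a=cv2.imread("pics/f_scene.png");b=cv2.imread("pics/f_top.png")
f=lambda im,x,y,w,h:cv2.resize(im[y:y+h,x:x+w],(400,600),interpolation=cv2.INTER_CUBIC)
cv2.imwrite("pics/zf.png",np.hstack([f(a,330,175,120,180),f(b,330,140,80,120)]))
E
```

```text
11.35 [ 0.605  -0.1353  0.2145] label [ 0.6107 -0.1941  0.2027] rp [ 0.6102 -0.194   0.205 ] move [-0.0183  0.0014  0.093 ] ang nan [ 0.6941 -0.144   0.7054] [-0.4154 -0.0487 -0.789   0.0579  0.143   1.4204] [ 0.6269  0.82   -1.4429] 0.007251404781834855
```

View pics/zf.png

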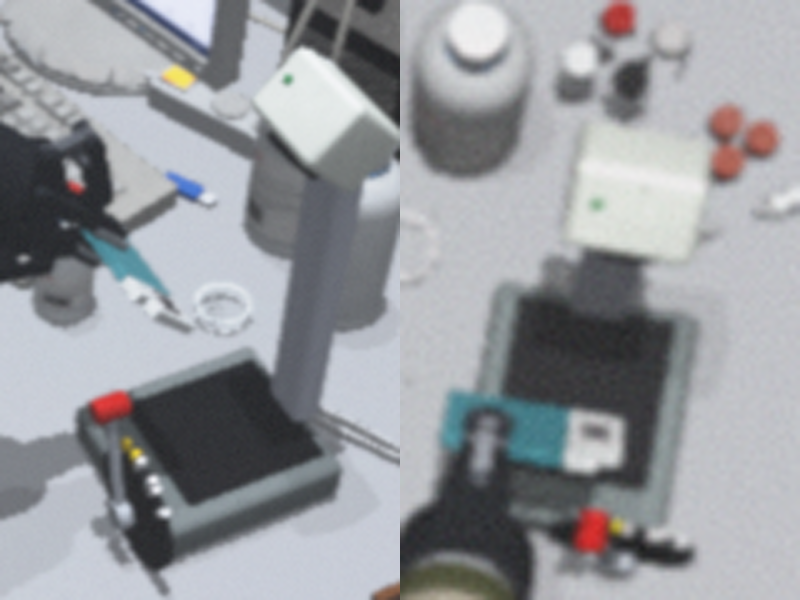

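View pics/f_wrist.png

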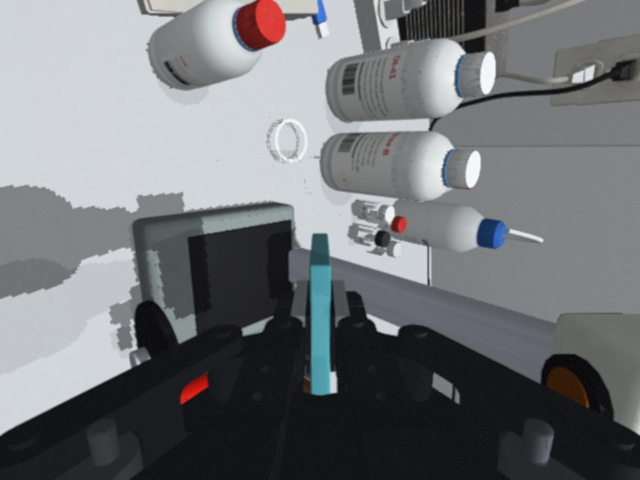

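Run:
```python
from h import *
import pickle
np.set_printoptions(precision=4,suppress=True)
T=cal("top");W=pickle.load(open("pics/f_wrist.pkl","rb"));S=cal("scene")
lab=[.6107,-.1941,.2027];print("label proj top",proj(T,lab),"scene",proj(S,lab))
print("label seen",onz(T,(369,226.4),.2027))
L=np.array([.978,-.2094,1])/2**.5
c=np.array([.659,-.2045]);lens=np.array([.659+.035*.978,-.2045-.035*.2094,.29])
print("lens pred",lens,"proj wrist",proj(W,lens),"seen",onz(W,(574,389),.29))
for n,f,box in(("S","f_scene",(345,280,445,355)),("T","f_top",(355,235,385,255))):
    H=cv2.cvtColor(cv2.imread(f"pics/{f}.png"),cv2.COLOR_BGR2HSV)
    for s,ce,p in blobs(cv2.inRange(H,(0,150,80),(8,255,255)),box): print(n,"knob",ce,onz(cal("scene" if n=="S" else "top"),ce,.132))
```

```text
label proj top [367.1628 225.1884] scene [378.6309 264.5955]
label seen [ 0.6071 -0.1991  0.2027]
lens pred [ 0.6932 -0.2118  0.29  ] proj wrist [563.2518 399.262 ] seen [ 0.7375 -0.2438  0.29  ]
S knob [362.8793 296.4483] [ 0.5682 -0.1975  0.132 ]
T knob [368.2308 246.0256] [ 0.5639 -0.2009  0.132 ]
```

```bash
python3 -c "
from workcell import env
s=env.get_state();print(s['clock'],s['qvel'],s['finger_gap'],s['wrist_force']);print(env.hand_in())"
```

```text
11.5 [ 0.00024395 -0.01279812  0.00561357 -0.00259235  0.00010245  0.00077281] 0.007516780565102611 [-1.22164436 -0.02303392 -0.09729464]
the job is handed in; nothing more can be done
None
```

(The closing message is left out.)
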